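# Clamp the ball mount and lift the furnace probe boom off its ball

## Task

The furnace probe boom has to come off its ball stud. First crank the blue clamp's red handle clockwise until its pad is screwed firmly down on the steel mount plate, then pull the red spool of the coupler's spring latch sideways away from the boom and, with the latch pulled, swing the boom up off the ball. Finish still gripping it, holding the boom up with the coupler at least 8 cm above where it sat; keep the mount on its base and leave the crucible, bottle and tongs alone.

Things in the scene. Friction and masses are not known exactly. Their poses are not given: they have to be found in the camera images.
- rig: Fixed grey base plate, 340 x 300 x 20 mm, with the blue C-shaped clamp and the boom's hinge stand. Origin on the table, 120 mm in from the plate's robot-side edge (so the plate runs from x = -0.12 to +0.22 and from y = -0.21 to +0.09 in this frame). x runs along the boom from the coupler to the hinge (away from the robot), y is sideways, z up. The whole rig is turned by its yaw.
- screw_axis (a point): Point on the vertical axis about which the clamp's crank turns, at the middle height of the crank's red handle (178 mm above the table). The top of the blue clamp arm is at 142 mm.
- crank_grip (a point): Centre of the upright red handle of the crank: a cylinder 18 mm in diameter and 45 mm tall (155 to 200 mm above the table), 42 mm from the screw axis. It spins freely on its own pin, so it can be gripped from above and carried round in a level circle without turning the gripper; it does not rise or sink. Turning takes about 3 to 5 N at the handle.
- crank (a joint): Angle of the crank in rad, growing clockwise seen from above; starts between 0 and 2.5. It drives the ram down 10 mm per turn. The rubber pad meets the mount plate at about 6.3 rad, from there its press grows by some 9 N per rad (7.8 rad and more is firm), and the crank has a hard stop at 9.4 rad. It stays where it is left.
- pad: Black rubber pad, 32 mm in diameter, under the clamp's ram; it presses on the mount plate. Origin on the screw axis, 14 mm above the pad's underside.
- mount: Loose steel ball mount, 0.9 kg, standing on the rig's base plate: a plate 60 x 190 x 8 mm (its underside 20 mm above the table) with a 20 mm stem that carries the ball at the boom's end. Origin under the ball, at the plate's underside; the plate runs from 35 mm on its +y side to 155 mm on its -y side, under the clamp's pad.
- ball (a point): Centre of the steel ball, 40 mm in diameter, with a flat collar 36 mm in diameter below it; 105 mm above the table, inside the coupler.
- coupler_top (a point): Centre of the coupler's top face, 32 mm above the ball's centre, 137 mm above the table while coupled; it rises on an arc about the boom's hinge.
- latch_grip (a point): Middle of the latch's pull spool: a level rod, 12 mm thick, along the rig's y, with red 26 mm flanges at its ends, 48 mm free between them. It stands out on the coupler's +y side, 78 mm from the ball's centre and 12 mm above it (117 mm over the table) while the latch is in. Grip it from above, one finger on either side along the rig's x. Lifted, it moves on an arc about the boom's hinge.
- latch (a joint): How far the latch is pulled out along the rig's +y, in m: 0 in (its keeper sits under the ball's collar, the coupler cannot come off), 0.016 at its stop; it frees the ball from about 0.009, so pull it to 0.012 or more. The spring pulls back with 4 N at 0 and about 10 N at the stop, and shuts the latch when it is let go.
- crucible: White ceramic crucible, 52 mm in diameter, 45 mm tall, standing near the rig, not to be touched. Origin at the centre of its foot.
- reagent: Amber reagent bottle, 56 mm in diameter, 120 mm tall, standing near the rig, not to be touched. Origin at the centre of its foot.
- tongs: Steel crucible tongs, 220 mm long, lying on the table in front of the rig, not to be touched. Origin under the pivot.
- boom: Hinged boom: a 24 mm aluminium bar ending in a yellow coupler (68 x 60 mm, 50 mm tall, a cap over the ball, open below) with a latch and a white probe sheath reaching 75 mm on towards the robot. Origin on the hinge axis (level, along y), 105 mm over the table; at rest the ball lies 240 mm from it along -x. Swings up by up to 0.9 rad, falls back when let go; lifting it at the latch takes 4 to 7 N.

How it is judged:
On the way, in this order (a step that is already met when the one before it is completed fails the run):
1. the clamp's pad presses on the mount plate with more than 10 N, the boom still down (contact force between pad and mount above 10 N and height (world z) of coupler_top below 0.152 m), for 0.2 s.
2. the latch is pulled out by more than 9 mm with the boom still down (value of joint latch above 0.009 m and height (world z) of coupler_top below 0.152 m), for 0.1 s.
At the end, for the whole second after the job is handed in: The boom is held still with the coupler's top more than 208 mm above the table (about 71 mm up), gripped by the fingers at the boom, coupler or latch (more than 1 N) and clear of the ball, while the pad still presses on the mount with more than 10 N and the ball is within 15 mm of where it started (height (world z) of coupler_top above 0.208 m and angular speed of boom below 0.1 rad/s and contact force between the fingers and boom above 1 N and contact force between mount and boom below 0.5 N and contact force between pad and mount above 10 N and distance of ball from where it was at the start of the episode below 0.015 m); the arm keeps its last pose, push and grip.
It fails at once if the boom is raised while the mount is not clamped (height (world z) of coupler_top above 0.165 m and contact force between pad and mount below 3 N).
It fails at once if the ball mount is dragged or lifted by more than 20 mm (distance of ball from where it was at the start of the episode above 0.02 m).
It fails at once if the crucible is pushed by more than 30 mm (distance of crucible from where it was at the start of the episode above 0.03 m).
It fails at once if the bottle is pushed by more than 30 mm (distance of reagent from where it was at the start of the episode above 0.03 m).
It fails at once if the tongs are pushed by more than 30 mm (distance of tongs from where it was at the start of the episode above 0.03 m).
It also fails if it takes over 51 s, if anything falls off the work surface, if the arm or the gripper's body presses on something with over 40 N, if the wrist force passes 120 N, or if a joint passes its speed limit or range.

## Robot

A 6-joint arm with a two-finger parallel gripper is mounted at the origin on the work surface. World frame = base frame: x ahead of the robot, y to its left, z up, the work surface at z = 0. Lengths are in m, angles in rad, forces in N, time in s.
With the tool pointing down it reaches from about 0.4 to 0.825 m from the base axis. Payload 7 kg.
Tool frame: the origin (TCP) lies midway between the tips of the shut fingers; the grasp point (between the pads) lies 19 mm behind it; x points along the fingers, y is the direction in which the jaws open and shut, and the axes are right-handed (so a half turn about x gives the same grasp; the last joint's range is limited). The gripper opens to 85 mm and grips with 20 to 120 N. Pads are 22 mm wide; open, the fingers measure 114 mm over their backs; the gripper's body (76 mm by 85 mm) begins 54 mm behind the grasp point. The pads swing forward as they close: fully open they stand 13 mm farther back than shut.
Start: joints at [-0.889, 0.359, 0.012, 0, -1.224, -0.288], TCP at [0.259, -0.623, 0.231] pointing down, gripper open.
Joint ranges: [-3.07, 3.07], [-1.43, 2.12], [-1.02, 1.25], [-3.03, 1.67], [-3.05, -0], [-3.03, 3.03]. Speed limits (rad/s): [2.39, 2.39, 3.01, 3.14, 3.14, 3.14].

## Interface

Orientations are given as a unit quaternion [w, x, y, z].
In Python, from plant import * gives the robot as it stands.
- The arm moves only by the tool play_rows, never from a script. Its argument "steps" is a list of rows, each an object with "gripper": the gripper's target within -1 to 1 (shut at 1, half-way at 0, fully open at -1); "translation": the shift along the tool's x, y, z in mm, a list of three; "roll": the turn about the tool's x in degrees. In form: [{"gripper": gripper, "translation": [tx, ty, tz], "roll": roll}, ...]. A call has 1 to 20 rows; each row is the pose to reach, as a shift and turn from the pose commanded when the call began, along the tool's axes at that moment; what a row does not reach only later rows make up. A row lasts 1/8 s, in which the tool goes at most 62.5 mm and 10.7 degrees, less where a joint would pass 70% of its speed; a pose out of reach is approached as far as the arm can. A call with a gripper value outside its range is refused whole. The fingers move at their own pace and stop on an object; the grip force is fixed at half the most. Time passes only in rows, so rows that repeat a pose let the fingers close. It gives the time, the measured TCP pose, the force and the opening at its end, in the units of the state.
- state(): the state, without advancing time (a new reading comes with each control period).
- snapshot(name): name is "side" or "top"; returns the picture (420x560x3 uint8, red, green, blue); there is no depth.
- camera_params(name): a dict with "camera_matrix" (3x3 intrinsics, pixels), "D" ([k1, k2, p1, p2, k3] as OpenCV has them; the pictures are not rectified), "xyz" and "attitude" of the camera in the world. Camera axes: x right, y up, looking along -z (the intrinsics and any distortion apply to the point x, -y, -z); pixel columns grow to the right and rows downward; lengths in m; the calibration is good to about 2 mm. A picture is of the moment at which its call begins. camera_params takes no time and is no camera call.
- sign_off(): hands the job in, once; it reports no verdict.
The state is a dict: "t": time; "qpos": joint angles; "qvel": joint speeds; "joint_torque": joint torques, N m; "ee_pos": TCP position; "ee_rot": TCP orientation; "contact_force": force on the tool from outside, world axes, zero at the start; "moment": the same for the moment, N m; "finger_gap": opening from 0.0 (shut) to 1.0 (fully open).
Only numpy, scipy, OpenCV 4.12 (cv2) and the standard library are available. Lean on these libraries where they do the work, as an engineer would, in place of code of your own. Each camera call takes 0.05 s, during which the arm holds its last target. There are 200 camera calls.

## Working session

There is one attempt and no reset: what is moved stays moved. The work goes in short steps, Python scripts to look and compute and a tool call to move; the robot and the scene stay as the last step left them, time stands still between calls to the robot, and variables do not carry over. Pictures are saved under pics/ and viewed, about 8 in all and at most 12, crops included, and the job is handed in when it is done.

Besides the shell and the picture viewer there is one more tool, called by a JSON object that holds its "method" and its "body". play_rows: Moves the arm, as the interface text tells. Its arguments: {"type":"object","properties":{"steps":{"type":"array","items":{"type":"object","properties":{"gripper":{"type":"number"},"translation":{"type":"array","items":{"type":"number"}},"roll":{"type":"number"}}}}},"required":["steps"]}

```bash
mkdir -p pics
python3 - <<'E'
from plant import *
import cv2
for n in("side","top"):
    im=snapshot(n); cv2.imwrite(f"pics/{n}0.png",im[:,:,::-1]); print(n,camera_params(n))
s=state(); print(s)
E
```

```text
side {'camera_matrix': array([[476.09905169,   0.        , 280.1162141 ],
       [  0.        , 476.09905169, 207.56642377],
       [  0.        ,   0.        ,   1.        ]]), 'D': array([0.0409055, 0.       , 0.       , 0.       , 0.       ]), 'xyz': array([0.05355053, 0.61730808, 0.74584824]), 'attitude': array([-0.31428221, -0.15265734,  0.41100143,  0.84202153])}
top {'camera_matrix': array([[437.7583278 ,   0.        , 278.33465828],
       [  0.        , 437.7583278 , 206.3046936 ],
       [  0.        ,   0.        ,   1.        ]]), 'D': array([0.04052462, 0.        , 0.        , 0.        , 0.        ]), 'xyz': array([0.41959279, 0.0565967 , 1.25837897]), 'attitude': array([-0.69884468, -0.03626146,  0.04466105,  0.71295625])}
{'t': 0.1, 'qpos': array([-8.88894736e-01,  3.59295516e-01,  1.11798922e-02, -2.88460171e-04,
       -1.22412625e+00, -2.88123973e-01]), 'qvel': array([-0.00059486, -0.00069279,  0.00120239,  0.0013457 ,  0.00071866,
        0.00165329]), 'joint_torque': array([-1.43927220e-03, -5.84765518e+01,  2.94109315e+01,  6.95463583e+00,
       -3.16925500e-03,  1.37442271e-06]), 'ee_pos': array([ 0.25880667, -0.62295458,  0.23048658]), 'ee_rot': array([ 0.69329859, -0.13779273,  0.69360547,  0.13878642]), 'contact_force': array([-0.03157501,  0.45509992,  0.0192786 ]), 'moment': array([0.0145172 , 0.04290112, 0.00544901]), 'finger_gap': 0.9992377997873414}
```

View pics/side0.png

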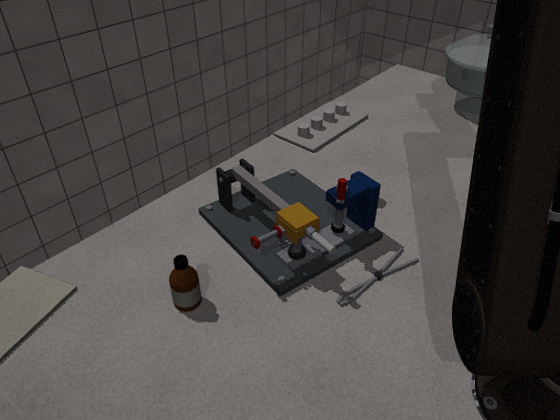

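View pics/top0.png

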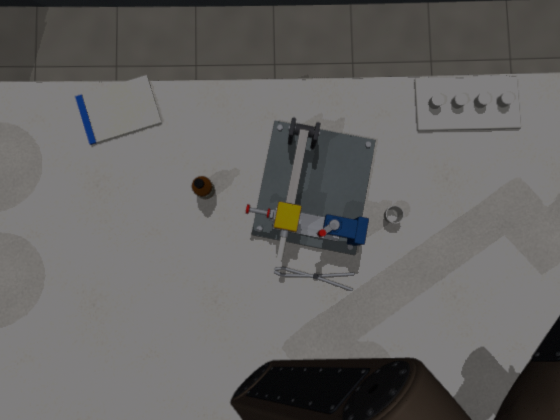

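Side view: the red handle is at about (342,190), the coupler at (297,217) and the spool flanges at (255,242) and (281,232). Top view: handle (322,233), coupler (287,216), flanges (249,209) and (270,213), with the crucible to the right and the tongs in front. I'll segment by colour and triangulate.

```bash
cat > h.py <<'E'
from plant import *
import numpy as np, cv2
from scipy.spatial.transform import Rotation as R
P={n:camera_params(n) for n in("side","top")}
def rot(q): return R.from_quat([q[1],q[2],q[3],q[0]]).as_matrix()
def ray(n,uv):
    c=P[n]; u=cv2.undistortPoints(np.array([[uv]],float),c["camera_matrix"],c["D"])[0,0]
    d=rot(c["attitude"])@np.array([u[0],-u[1],-1]); return c["xyz"],d/np.linalg.norm(d)
def onz(n,uv,z):
    o,d=ray(n,uv); return o+d*(z-o[2])/d[2]
def tri(a,b):
    (o1,d1),(o2,d2)=ray("side",a),ray("top",b)
    s=np.linalg.lstsq(np.c_[d1,-d2],o2-o1,rcond=None)[0]
    p,q=o1+d1*s[0],o2+d2*s[1]; return (p+q)/2,np.linalg.norm(p-q)
def proj(n,X):
    c=P[n]; p=(np.atleast_2d(X)-c["xyz"])@rot(c["attitude"]); p=p*[1,-1,-1]
    return cv2.projectPoints(p,np.zeros(3),np.zeros(3),c["camera_matrix"],c["D"])[0][:,0]
def blobs(im,kind,box=None):
    h=cv2.cvtColor(im,cv2.COLOR_RGB2HSV).astype(int); H,S,V=h[...,0],h[...,1],h[...,2]
    m={"red":((H<6)|(H>172))&(S>150)&(V>60),"yel":(H>15)&(H<32)&(S>150)&(V>80)}[kind].astype(np.uint8)
    n,l,st,ce=cv2.connectedComponentsWithStats(m)
    return [(st[i].tolist(),ce[i].round(1).tolist()) for i in range(1,n) if st[i][4]>8]
E
python3 - <<'E'
from h import *
for n in P:
    im=cv2.imread(f"pics/{n}0.png")[:,:,::-1].copy()
    for k in("red","yel"):
        for b in blobs(im,k): print(n,k,b)
a=cv2.imread("pics/top0.png")[110:290,180:420]; cv2.imwrite("pics/topc.png",cv2.resize(a,None,fx=3.3,fy=3.3,interpolation=cv2.INTER_CUBIC))
a=cv2.imread("pics/side0.png")[145:295,190:390]; cv2.imwrite("pics/sidec.png",cv2.resize(a,None,fx=4,fy=4,interpolation=cv2.INTER_CUBIC))
E
```

```text
side red ([338, 178, 9, 5, 34], [342.1, 180.2])
side red ([275, 225, 6, 8, 17], [277.9, 228.1])
side red ([251, 236, 8, 8, 30], [255.2, 239.0])
side yel ([277, 202, 42, 27, 607], [297.1, 214.9])
top red ([246, 205, 3, 8, 20], [247.1, 208.7])
top red ([267, 209, 3, 8, 15], [267.9, 212.5])
top red ([318, 230, 8, 6, 39], [321.9, 232.5])
top yel ([274, 202, 27, 30, 608], [287.1, 216.0])
```

View pics/topc.png

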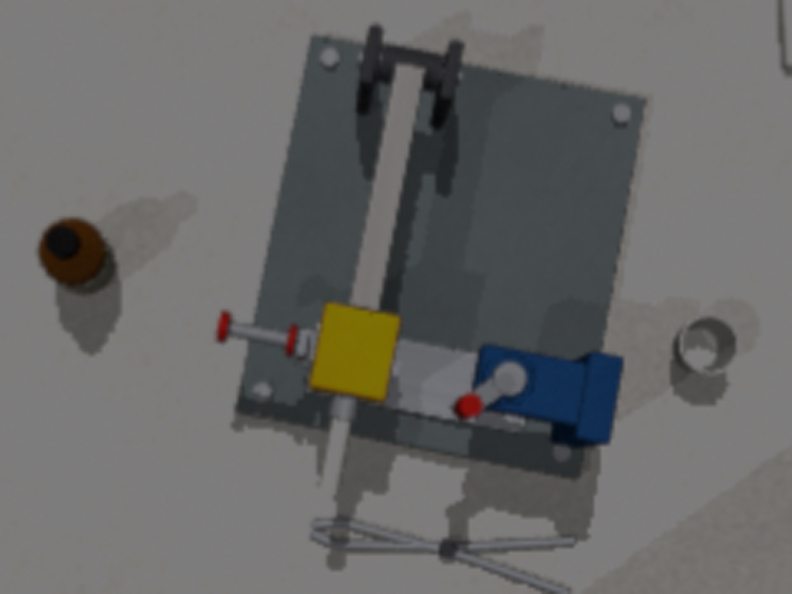

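View pics/sidec.png

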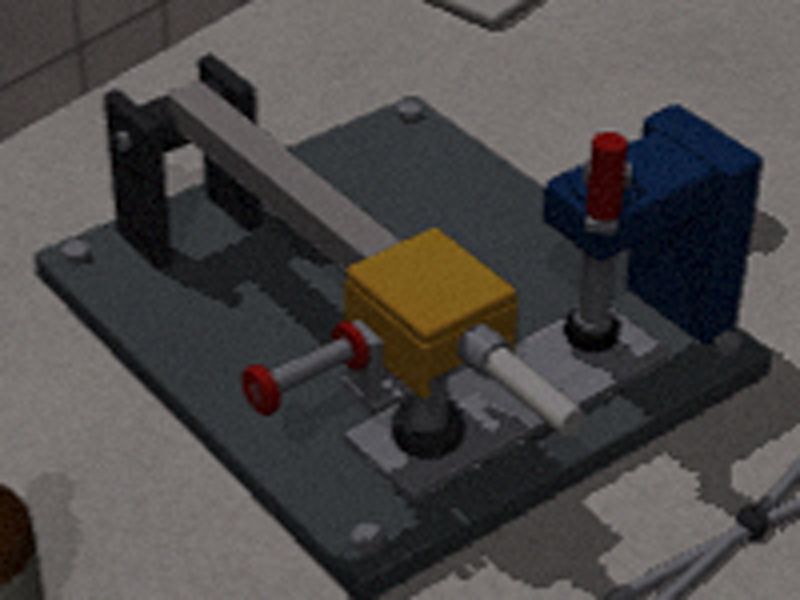

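Top crop: handle top at (470,405), hub (510,379), flanges (223,326) and (293,341), and the four plate corners. Side crop: handle from (610,140) down to (602,215), flanges (261,389) and (352,345), coupler top face centred at (432,281), and the pad about on the mount plate level at (593,325). Now triangulating and fitting the rig.

Run:
```python
from h import *
from scipy.optimize import least_squares
T=lambda u,v:(u/3.3+180-.35,v/3.3+110-.35)
S=lambda u,v:(u/4+190-.4,v/4+145-.4)
for k,a,b in [("handle_top",S(609,142),T(470,405)),("fl_out",S(261,389),T(223,326)),("fl_in",S(352,345),T(293,341)),("coup_top",S(432,281),T(355,352))]:
    p,e=tri(a,b); print(k,p.round(4),round(e,4)); 
    if k=="handle_top": h=p
    if k=="fl_out": fo=p
    if k=="fl_in": fi=p
    if k=="coup_top": ct=p
print("spool mid",((fo+fi)/2).round(4),"len",np.linalg.norm(fo-fi), "yaw",np.arctan2(*(fo-fi)[1::-1])-np.pi/2)
C=[onz("top",T(*c),.02)[:2] for c in [(313,37),(647,97),(583,478),(237,412)]]
L=np.array([[.22,.09],[.22,-.21],[-.12,-.21],[-.12,.09]])
f=lambda p:(np.array(C)-(L@np.array([[np.cos(p[2]),np.sin(p[2])],[-np.sin(p[2]),np.cos(p[2])]])+p[:2])).ravel()
r=least_squares(f,[.5,.1,-.15]); print("rig",r.x,"res",r.fun.round(4))
c,s=np.cos(r.x[2]),np.sin(r.x[2]); Rm=np.array([[c,-s],[s,c]])
inr=lambda p:(Rm.T@(p[:2]-r.x[:2])).round(4)
hub=onz("top",T(510,379),.152)
for k,p in dict(handle=h,hub=hub,mid=(fo+fi)/2,ct=ct).items(): print(k,p.round(4),"rig:",inr(p))
d=h-hub; print("crank radius",np.linalg.norm(d[:2]),"angle world",np.arctan2(d[1],d[0]), "rig",np.arctan2(d[1],d[0])-r.x[2])
print("crucible",onz("top",T(705,347),.03),"bottle",onz("top",T(63,242),.12),"tongs L",onz("top",T(315,530),.01),onz("top",T(570,590),.01))
st=state(); print(rot(st["ee_rot"]).round(3))
```

```text
handle_top [ 0.476  -0.0616  0.1993] 0.0006
fl_out [0.5466 0.1232 0.1165] 0.0005
fl_in [0.5341 0.0683 0.1161] 0.0011
coup_top [0.5225 0.0197 0.1343] 0.0006
spool mid [0.5403 0.0957 0.1163] len 0.05629349140193418 yaw -0.22240734115270167
rig [ 0.58074645  0.00464202 -0.20799168] res [-0.0024 -0.0009 -0.0001  0.0005  0.0012 -0.      0.0013  0.0004]
handle [ 0.476  -0.0616  0.1993] rig: [-0.0888 -0.0865]
hub [ 0.4976 -0.0984  0.152 ] rig: [-0.0601 -0.118 ]
mid [0.5403 0.0957 0.1163] rig: [-0.0583  0.0808]
ct [0.5225 0.0197 0.1343] rig: [-0.0601  0.0027]
crank radius 0.04267608013579646 angle world 2.1011624526076846 rig 2.3091541341630224
crucible [ 0.53034099 -0.28294059  0.03      ] bottle [0.61603508 0.24933107 0.12      ] tongs L [0.38165618 0.05310997 0.01      ] [ 0.32688535 -0.16284262  0.01      ]
[[-0.001 -0.384  0.924]
 [ 0.001  0.924  0.384]
 [-1.     0.001 -0.   ]]
```

```bash
cat >> h.py <<'E'
def rel(target):
    s=state(); return (rot(s["ee_rot"]).T@(np.array(target)-s["ee_pos"])*1000).round(1)
E
python3 - <<'E'
from h import *
print(rel([.476,-.0616,.265]), rel([.476,-.0616,.162]))
E
```

```text
[-33.9 435.2 415.9] [ 69.1 435.  415.9]
```

{"method": "play_rows", "body": {"steps": [{"gripper":-1,"translation":[-34,40,38],"roll":-8},{"gripper":-1,"translation":[-34,82,78],"roll":-16},{"gripper":-1,"translation":[-34,124,118],"roll":-24},{"gripper":-1,"translation":[-34,166,158],"roll":-32},{"gripper":-1,"translation":[-34,208,198],"roll":-40},{"gripper":-1,"translation":[-34,250,238],"roll":-48},{"gripper":-1,"translation":[-34,292,278],"roll":-55.5},{"gripper":-1,"translation":[-34,334,318],"roll":-55.5},{"gripper":-1,"translation":[-34,376,358],"roll":-55.5},{"gripper":-1,"translation":[-34,416,398],"roll":-55.5},{"gripper":-1,"translation":[-34,435,416],"roll":-55.5},{"gripper":-1,"translation":[-34,435,416],"roll":-55.5},{"gripper":-1,"translation":[-34,435,416],"roll":-55.5}]}}

```text
t: 1.72
ee_pos: [0.4759, -0.0621, 0.2651]
ee_rot: [0.549, -0.445, 0.549, 0.446]
contact_force: [0.2, -0.3, -0.3]
finger_gap: 0.999
```

{"method": "play_rows", "body": {"steps": [{"gripper":-1,"translation":[30,0,0],"roll":0},{"gripper":-1,"translation":[60,0,0],"roll":0},{"gripper":-1,"translation":[85,0,0],"roll":0},{"gripper":-1,"translation":[103,0,0],"roll":0},{"gripper":-1,"translation":[103,0,0],"roll":0},{"gripper":1,"translation":[103,0,0],"roll":0},{"gripper":1,"translation":[103,0,0],"roll":0},{"gripper":1,"translation":[103,0,0],"roll":0},{"gripper":1,"translation":[103,0,0],"roll":0},{"gripper":1,"translation":[103,0,0],"roll":0},{"gripper":1,"translation":[103,0,0],"roll":0}]}}

```text
t: 3.1
ee_pos: [0.4765, -0.0619, 0.1627]
ee_rot: [0.549, -0.446, 0.549, 0.445]
contact_force: [-0.1, 0.5, 5.9]
finger_gap: 0.195
```

Run:
```python
from h import *
s=state(); p=s["ee_pos"]; M=rot(s["ee_rot"]); print(M.round(3),p,s["contact_force"].round(1),s["finger_gap"])
im=snapshot("side"); cv2.imwrite("pics/s1.png",cv2.resize(im[120:300,200:420,::-1],None,fx=3,fy=3))
c=np.array([.4976,-.0984]); r0=p[:2]-c; print("r",np.linalg.norm(r0),np.degrees(np.arctan2(r0[1],r0[0])))
c=p[:2]-r0/np.linalg.norm(r0)*.042; r0=p[:2]-c
for k in range(1,21):
    a=-np.radians(18*k); q=c+[np.cos(a)*r0[0]-np.sin(a)*r0[1],np.sin(a)*r0[0]+np.cos(a)*r0[1]]
    print(k,(M.T@np.append(q-p[:2],0)*1000).round(1).tolist())
```

```text
[[ 0.001 -0.978  0.207]
 [-0.     0.207  0.978]
 [-1.    -0.001  0.   ]] [ 0.47653244 -0.06194251  0.16274908] [-0.1  0.5  5.9] 0.19477322925295806
r 0.04210689797889822 120.02216890802082
1 [0.0, -11.0, 7.1]
2 [0.0, -23.7, 10.5]
3 [0.0, -36.8, 9.8]
4 [0.0, -49.1, 5.1]
5 [0.0, -59.3, -3.2]
6 [0.0, -66.5, -14.2]
7 [0.0, -69.8, -26.9]
8 [0.0, -69.1, -40.0]
9 [0.0, -64.4, -52.3]
10 [0.0, -56.1, -62.5]
11 [0.0, -45.1, -69.6]
12 [0.0, -32.4, -73.0]
13 [0.0, -19.3, -72.3]
14 [-0.0, -7.0, -67.6]
15 [-0.0, 3.2, -59.3]
16 [-0.0, 10.3, -48.3]
17 [-0.0, 13.7, -35.6]
18 [-0.0, 13.0, -22.5]
19 [-0.0, 8.3, -10.2]
20 [0.0, -0.0, -0.0]
```

Handle is gripped (opening 0.195, about 17 mm). I'll try a short first arc.

{"method": "play_rows", "body": {"steps": [{"gripper":1,"translation":[0,-5,4],"roll":0},{"gripper":1,"translation":[0,-11,7.1],"roll":0},{"gripper":1,"translation":[0,-17,9.5],"roll":0},{"gripper":1,"translation":[0,-23.7,10.5],"roll":0},{"gripper":1,"translation":[0,-36.8,9.8],"roll":0},{"gripper":1,"translation":[0,-49.1,5.1],"roll":0},{"gripper":1,"translation":[0,-59.3,-3.2],"roll":0},{"gripper":1,"translation":[0,-66.5,-14.2],"roll":0},{"gripper":1,"translation":[0,-69.8,-26.9],"roll":0},{"gripper":1,"translation":[0,-69.1,-40.0],"roll":0}]}}

```text
t: 4.4
ee_pos: [0.5368, -0.1155, 0.1628]
ee_rot: [0.55, -0.446, 0.548, 0.445]
contact_force: [-0.2, 4.6, 6.9]
finger_gap: 0.192
```

Run:
```python
from h import *
s=state(); print(s["ee_pos"],s["contact_force"].round(1),s["finger_gap"])
c=np.array([.4765-.021*1.0,-.0619]) 
im=snapshot("side"); cv2.imwrite("pics/s2.png",cv2.resize(im[120:300,200:420,::-1],None,fx=3,fy=3))
```

```text
[ 0.53677155 -0.11549398  0.16275965] [-0.2  4.6  6.9] 0.19159671118850535
```

View pics/s2.png

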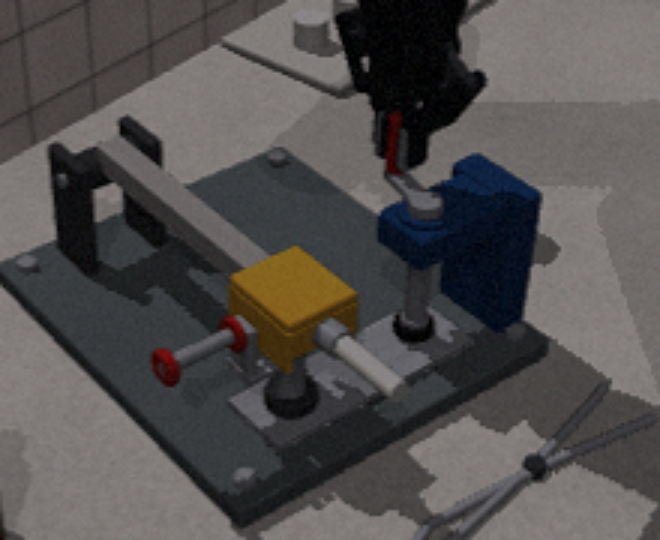

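The crank has followed the gripper: the handle is at (395,145), now behind the screw, about 144° round, with 4.6 N resistance. I'll complete the first turn.

{"method": "play_rows", "body": {"steps": [{"gripper":1,"translation":[0,4.7,-12.3],"roll":0},{"gripper":1,"translation":[0,13,-22.5],"roll":0},{"gripper":1,"translation":[0,24,-29.6],"roll":0},{"gripper":1,"translation":[0,36.7,-33],"roll":0},{"gripper":1,"translation":[0,49.8,-32.3],"roll":0},{"gripper":1,"translation":[0,62.1,-27.6],"roll":0},{"gripper":1,"translation":[0,72.3,-19.3],"roll":0},{"gripper":1,"translation":[0,79.4,-8.3],"roll":0},{"gripper":1,"translation":[0,82.8,4.4],"roll":0},{"gripper":1,"translation":[0,82.1,17.5],"roll":0},{"gripper":1,"translation":[0,77.4,29.8],"roll":0},{"gripper":1,"translation":[0,69.1,40],"roll":0}]}}

```text
t: 5.95
ee_pos: [0.475, -0.0628, 0.1626]
ee_rot: [0.548, -0.445, 0.55, 0.445]
contact_force: [-3.7, -3.1, 10.2]
finger_gap: 0.19
```

Run:
```python
from h import *
s=state(); print(s["ee_pos"],s["contact_force"].round(1),s["finger_gap"])
a=cv2.imread("pics/side0.png"); b=snapshot("side")[:,:,::-1]; cv2.imwrite("pics/s3.png",b)
f=lambda i:cv2.resize(i[185:245,310:375],None,fx=6,fy=6,interpolation=cv2.INTER_CUBIC)
cv2.imwrite("pics/cmp.png",np.clip(np.hstack([f(a),f(b)]).astype(float)*1.7,0,255))
```

```text
[ 0.47499682 -0.06282872  0.16263503] [-3.7 -3.1 10.2] 0.18988138725100492[ WARN:0@1.225] global loadsave.cpp:1063 imwrite_ Unsupported depth image for selected encoder is fallbacked to CV_8U.
```

View pics/cmp.png

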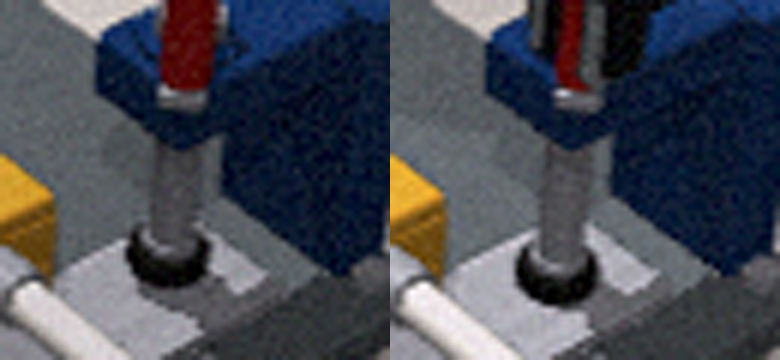

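Pad has come down by about 3–4 px, onto the plate (its shadow gap is gone). Continuing in small arcs while watching the force for the hard stop.

{"method": "play_rows", "body": {"steps": [{"gripper":1,"translation":[0,-5,4],"roll":0},{"gripper":1,"translation":[0,-11,7.1],"roll":0},{"gripper":1,"translation":[0,-17.2,9.3],"roll":0},{"gripper":1,"translation":[0,-23.7,10.5],"roll":0}]}}

```text
t: 6.5
ee_pos: [0.5012, -0.0559, 0.1627]
ee_rot: [0.55, -0.445, 0.549, 0.446]
contact_force: [-3.3, 7.3, 10.2]
finger_gap: 0.193
```

{"method": "play_rows", "body": {"steps": [{"gripper":1,"translation":[0,-6.6,0.2],"roll":0},{"gripper":1,"translation":[0,-13.1,-0.7],"roll":0},{"gripper":1,"translation":[0,-19.4,-2.6],"roll":0}]}}

```text
t: 6.88
ee_pos: [0.5208, -0.0622, 0.1628]
ee_rot: [0.55, -0.445, 0.548, 0.446]
contact_force: [0.2, 8.9, 6.5]
finger_gap: 0.198
```

{"method": "play_rows", "body": {"steps": [{"gripper":1,"translation":[0,-6,-2.8],"roll":0},{"gripper":1,"translation":[0,-11.3,-6.5],"roll":0},{"gripper":1,"translation":[0,-16.2,-11.1],"roll":0}]}}

```text
t: 7.25
ee_pos: [0.5348, -0.0766, 0.1628]
ee_rot: [0.55, -0.446, 0.548, 0.445]
contact_force: [1.7, 7.1, 5.4]
finger_gap: 0.195
```

{"method": "play_rows", "body": {"steps": [{"gripper":1,"translation":[0,-3.9,-5.2],"roll":0},{"gripper":1,"translation":[0,-7.2,-11],"roll":0},{"gripper":1,"translation":[0,-9.2,-17.2],"roll":0}]}}

```text
t: 7.62
ee_pos: [0.5405, -0.0957, 0.1629]
ee_rot: [0.55, -0.446, 0.548, 0.445]
contact_force: [3.6, 5.5, 4.3]
finger_gap: 0.193
```

The crank has gone 8.3 rad in all with no hard stop, so it stands between 8.3 and 9.4 rad. I'll release it and move over the spool.

{"method": "play_rows", "body": {"steps": [{"gripper":-1,"translation":[0,0,0],"roll":0},{"gripper":-1,"translation":[0,0,0],"roll":0},{"gripper":-1,"translation":[0,0,0],"roll":0},{"gripper":-1,"translation":[0,0,0],"roll":0},{"gripper":-1,"translation":[0,0,0],"roll":0},{"gripper":-1,"translation":[-30,0,0],"roll":0},{"gripper":-1,"translation":[-70,0,0],"roll":0},{"gripper":-1,"translation":[-105,0,0],"roll":0},{"gripper":-1,"translation":[-105,0,0],"roll":0}]}}

```text
t: 8.75
ee_pos: [0.5405, -0.0961, 0.2705]
ee_rot: [0.551, -0.447, 0.548, 0.444]
contact_force: [0.7, -0.0, -1.3]
finger_gap: 0.997
```

Run:
```python
from h import *
s=state(); print(s["ee_pos"],s["contact_force"].round(1),s["finger_gap"])
print(rel([.541,.1027,.2]),rel([.541,.1027,.097]))
```

```text
[ 0.54048534 -0.0961091   0.27046644] [ 0.7 -0.  -1.3] 0.9965648600917194
[ 70.5  40.9 194.5] [173.5  41.5 194.4]
```

{"method": "play_rows", "body": {"steps": [{"gripper":-1,"translation":[0,10,45],"roll":0},{"gripper":-1,"translation":[0,20,95],"roll":0},{"gripper":-1,"translation":[20,30,145],"roll":0},{"gripper":-1,"translation":[50,41,185],"roll":0},{"gripper":-1,"translation":[70,41,194],"roll":0},{"gripper":-1,"translation":[70,41,194],"roll":0},{"gripper":-1,"translation":[70,41,194],"roll":0}]}}

```text
t: 9.62
ee_pos: [0.5393, 0.1018, 0.1978]
ee_rot: [0.549, -0.445, 0.549, 0.445]
contact_force: [-0.4, 0.0, 0.2]
finger_gap: 1.002
```

Run:
```python
from h import *
s=state(); print(s["ee_pos"],s["contact_force"].round(1),rot(s["ee_rot"]).round(3).tolist()); print(rel([.541,.1027,.097]))
im=snapshot("side"); cv2.imwrite("pics/s4.png",cv2.resize(np.clip(im[120:300,200:420,::-1]*1.4,0,255).astype(np.uint8),None,fx=3,fy=3))
```

```text
[0.53926978 0.101785   0.19777457] [-0.4  0.   0.2] [[0.0, -0.978, 0.207], [-0.0, 0.207, 0.978], [-1.0, -0.0, -0.0]]
[100.8  -1.5   1.3]
```

View pics/s4.png

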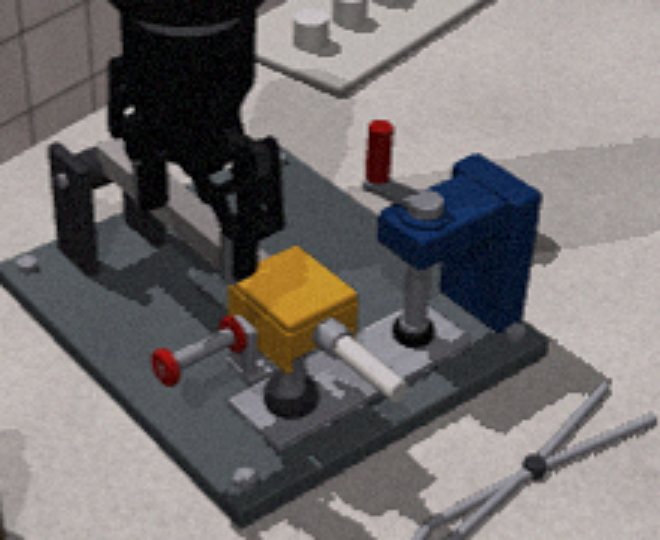

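The crank stays where I left it (handle at (380,150)), and the open fingers straddle the spool line with nothing under them. Descending and gripping.

{"method": "play_rows", "body": {"steps": [{"gripper":-1,"translation":[30,-1.5,1],"roll":0},{"gripper":-1,"translation":[60,-1.5,1],"roll":0},{"gripper":-1,"translation":[85,-1.5,1],"roll":0},{"gripper":-1,"translation":[101,-1.5,1],"roll":0},{"gripper":-1,"translation":[101,-1.5,1],"roll":0},{"gripper":1,"translation":[101,-1.5,1],"roll":0},{"gripper":1,"translation":[101,-1.5,1],"roll":0},{"gripper":1,"translation":[101,-1.5,1],"roll":0},{"gripper":1,"translation":[101,-1.5,1],"roll":0},{"gripper":1,"translation":[101,-1.5,1],"roll":0},{"gripper":1,"translation":[101,-1.5,1],"roll":0}]}}

```text
t: 11.05
ee_pos: [0.5423, 0.1028, 0.0969]
ee_rot: [0.55, -0.446, 0.548, 0.445]
contact_force: [6.0, -4.1, -1.4]
finger_gap: 0.115
```

Run:
```python
from h import *
s=state(); print(s["ee_pos"],s["contact_force"].round(1),s["finger_gap"])
im=snapshot("side"); cv2.imwrite("pics/s5.png",cv2.resize(np.clip(im[120:300,200:420,::-1]*1.4,0,255).astype(np.uint8),None,fx=3,fy=3))
```

```text
[0.54226828 0.10276616 0.09693712] [ 6.  -4.1 -1.4] 0.11488633454993734
```

View pics/s5.png

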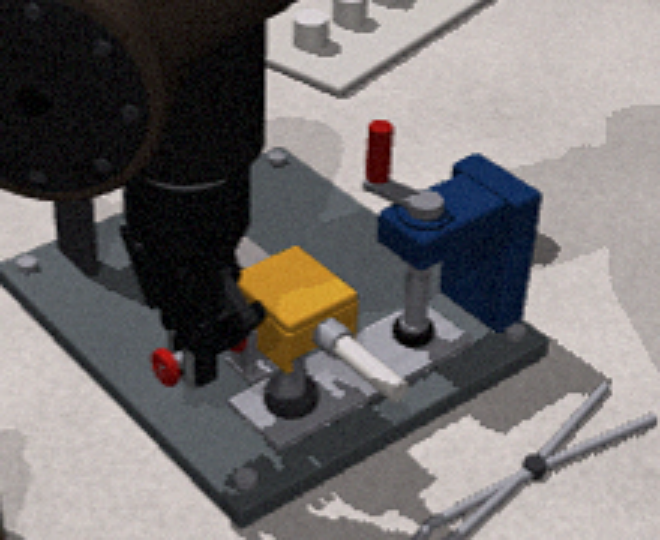

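The spool rod is gripped between its flanges (opening 0.115, about 10–12 mm). Pulling the latch along +y.

{"method": "play_rows", "body": {"steps": [{"gripper":1,"translation":[0,0,3],"roll":0},{"gripper":1,"translation":[0,0,6],"roll":0},{"gripper":1,"translation":[0,0,9],"roll":0},{"gripper":1,"translation":[0,0,12],"roll":0},{"gripper":1,"translation":[0,0,14],"roll":0},{"gripper":1,"translation":[0,0,15],"roll":0},{"gripper":1,"translation":[0,0,15],"roll":0},{"gripper":1,"translation":[0,0,15],"roll":0}]}}

```text
t: 12.1
ee_pos: [0.545, 0.1158, 0.0969]
ee_rot: [0.549, -0.446, 0.549, 0.444]
contact_force: [7.6, -10.7, -0.4]
finger_gap: 0.113
```

Run:
```python
from h import *
s=state(); print(s["ee_pos"],s["contact_force"].round(1),s["finger_gap"])
b=snapshot("side"); a=cv2.imread("pics/side0.png")[:,:,::-1]
cv2.imwrite("pics/s6.png",b[:,:,::-1])
f=lambda i:cv2.resize(i[200:265,235:320,::-1],None,fx=4.5,fy=4.5,interpolation=cv2.INTER_CUBIC)
cv2.imwrite("pics/cmp2.png",np.clip(np.hstack([f(a),f(b)])*1.5,0,255).astype(np.uint8))
for k in (a,b): print([x for x in blobs(k.copy(),"red")])
```

```text
[0.54497971 0.11576313 0.09687553] [  7.6 -10.7  -0.4] 0.11323588422730571
[([338, 178, 9, 5, 34], [342.1, 180.2]), ([275, 225, 6, 8, 17], [277.9, 228.1]), ([251, 236, 8, 8, 30], [255.2, 239.0])]
[([323, 160, 8, 5, 28], [326.5, 161.8]), ([245, 239, 9, 10, 47], [249.6, 243.0])]
```

View pics/cmp2.png

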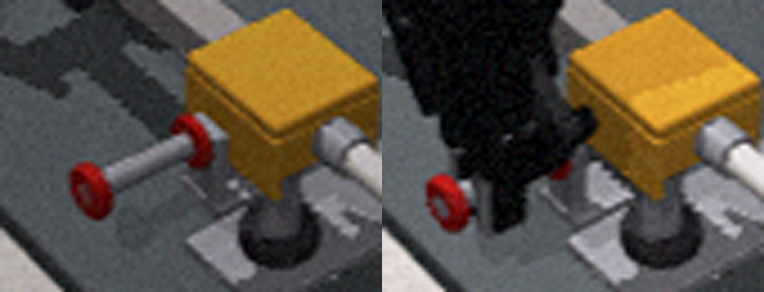

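The outer flange moved about 6.6 px, roughly 14 mm; the tool moved 13 mm, with about 11 N of spring force. The latch is past 12 mm and the boom is still down. Now lifting along the hinge arc, with the first part as a check.

{"method": "play_rows", "body": {"steps": [{"gripper":1,"translation":[-6,-0.7,0.5],"roll":0},{"gripper":1,"translation":[-12,-1.5,0.5],"roll":0},{"gripper":1,"translation":[-18,-2.2,0.5],"roll":0},{"gripper":1,"translation":[-24,-3.2,0.5],"roll":0}]}}

```text
t: 12.65
ee_pos: [0.547, 0.115, 0.1196]
ee_rot: [0.548, -0.446, 0.551, 0.445]
contact_force: [6.4, -11.4, -6.3]
finger_gap: 0.116
```

{"method": "play_rows", "body": {"steps": [{"gripper":1,"translation":[-11.8,-2.1,0],"roll":0},{"gripper":1,"translation":[-23.5,-4.8,0],"roll":0},{"gripper":1,"translation":[-35.1,-8,0],"roll":0},{"gripper":1,"translation":[-46.5,-11.9,0],"roll":0},{"gripper":1,"translation":[-57.7,-16.3,0],"roll":0},{"gripper":1,"translation":[-68.7,-21.2,0],"roll":0},{"gripper":1,"translation":[-75,-24.4,0],"roll":0},{"gripper":1,"translation":[-75,-24.4,0],"roll":0},{"gripper":1,"translation":[-75,-24.4,0],"roll":0},{"gripper":1,"translation":[-75,-24.4,0],"roll":0}]}}

```text
t: 13.9
ee_pos: [0.5686, 0.1096, 0.1933]
ee_rot: [0.547, -0.445, 0.552, 0.445]
contact_force: [0.2, -9.6, -7.3]
finger_gap: 0.116
```

Run:
```python
from h import *
s=state(); print(s["ee_pos"],s["contact_force"].round(1),s["finger_gap"])
b=snapshot("side"); t=snapshot("top")
for n,k in(("side",b),("top",t)): print(n,blobs(k.copy(),"yel"))
f=lambda i,y,x:cv2.resize(np.clip(i[y:y+180,x:x+130,::-1]*1.4,0,255).astype(np.uint8),None,fx=3,fy=3)
cv2.imwrite("pics/up.png",np.hstack([f(b,120,240),f(t,110,245)]))
```

```text
[0.56855263 0.10963959 0.19329238] [ 0.2 -9.6 -7.3] 0.11636141639359741
side [([272, 164, 38, 27, 415], [289.9, 173.8])]
top [([276, 186, 29, 35, 709], [290.4, 201.7])]
```

View pics/up.png

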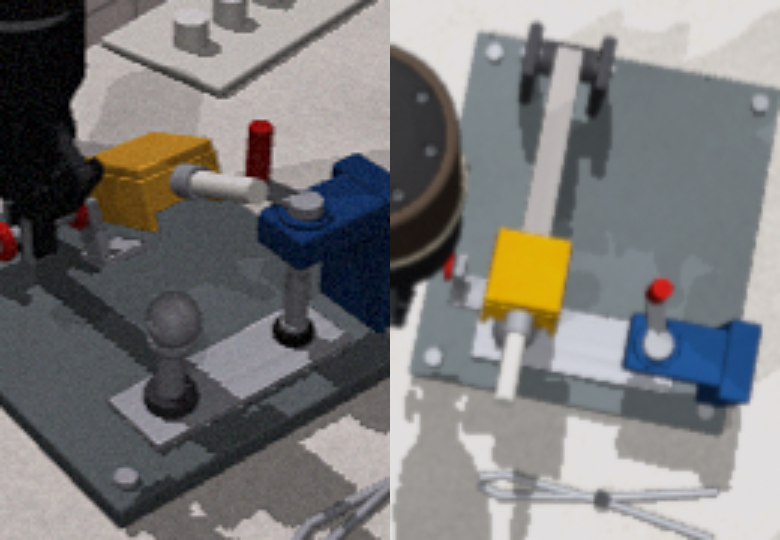

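The ball stands bare at (172,318), the mount and pad are in place, and the coupler is up in the grip (spool raised 96 mm, so coupler top at about 0.23 m). A last steadiness check, then I'll hand in.

{"method": "play_rows", "body": {"steps": [{"gripper":1,"translation":[0,0,0],"roll":0},{"gripper":1,"translation":[0,0,0],"roll":0},{"gripper":1,"translation":[0,0,0],"roll":0},{"gripper":1,"translation":[0,0,0],"roll":0}]}}

```text
t: 14.5
ee_pos: [0.5685, 0.1096, 0.1932]
ee_rot: [0.547, -0.445, 0.552, 0.445]
contact_force: [-0.3, -8.9, -5.8]
finger_gap: 0.117
```

Run:
```python
from h import *
p,e=tri((240+172/3,120+318/3),(0,0)) if 0 else (onz("side",(240+172/3,120+318/3),.105),0)
print("ball now (side ray at z=.105)",p.round(4),"start coupler xy .5225 .0197")
s=state(); print(s["t"],s["ee_pos"],s["contact_force"].round(1),s["finger_gap"],abs(s["qvel"]).max())
if abs(s["ee_pos"][2]-.193)<.003 and s["finger_gap"]>.09: print(sign_off())
```

```text
ball now (side ray at z=.105) [0.5222 0.0202 0.105 ] start coupler xy .5225 .0197
14.5 [0.56853297 0.10962918 0.19324996] [-0.3 -8.9 -5.8] 0.11695758824360213 0.0010943909596629522
the job is handed in; nothing more can be done
None
```

The boom is off the ball and held up in the grip, and I handed the job in at 14.5 s of the 51 s allowed. The hand-in gives no verdict, so these results are from my own checks.

- **Clamp:** I turned the crank clockwise about 8.3 rad from where it started. It never reached the hard stop, so it stands between 8.3 and 9.4 rad, past the 7.8 rad that counts as firm. I inferred the pad's press from that angle and from the pictures; I had no direct force reading on the pad.
- **Latch:** I pulled the spool out about 13 to 14 mm with the boom still down, against about 11 N of spring force.
- **Lift:** I raised the spool 96 mm along the hinge arc. That puts the coupler top at about 0.23 m, roughly 9.5 cm above where it sat. This height comes from the arm's position and the hinge geometry; I didn't triangulate it.
- **Last checks:**
  - The grip held steady at an opening of 0.117, and the joints were nearly still (under 0.002 rad/s).
  - About 6 N of boom weight and 9 N of spring force were on the tool.
  - The ball was bare and within about 1 mm of its starting place.
  - The tongs looked unmoved in the last picture. The crucible and bottle were outside that crop, but the arm never came near them.

No check failed or disagreed.

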